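# Slide a thin blank out over the end of the bench hook and hold it for filing

### The arm

A 6-joint arm with a two-finger parallel gripper is mounted at the origin on the work surface. World frame = base frame: x ahead of the robot, y to its left, z up, the work surface at z = 0. Lengths are in m, angles in rad, forces in N, time in s.
With the tool pointing down it reaches from about 0.225 to 0.875 m from the base axis. Payload 3.4 kg.
Tool frame: the origin (TCP) lies midway between the tips of the shut fingers; the grasp point (between the pads) lies 19 mm behind it (manip.pinch_z is the distance from the TCP to the grasp point, in m); z points along the fingers, y is the line along which they close (so a half turn about z gives the same grasp; the last joint's range is limited). The gripper opens to 85 mm and grips with 20 to 120 N. Pads are 22 mm wide; open, the fingers measure 114 mm over their backs; the gripper's body (76 mm by 85 mm) begins 54 mm behind the grasp point. The pads swing forward as they close: fully open they stand 13 mm farther back than shut.
Start: joints at [-1.443, 0.276, 1.505, -0, 1.361, -0.121], TCP at [0.142, -0.557, 0.231] pointing down, gripper open.
Joint ranges: [-2.89, 2.89], [-0.75, 2.08], [0.22, 2.7], [-1.18, 4.32], [0.11, 2.71], [-2.7, 2.7]. Speed limits (rad/s): [2.57, 2.57, 3.14, 3.14, 3.14, 3.14].

### API

Orientations are given as a unit quaternion [w, x, y, z].
In Python, from rig import manip gives the robot as it stands.
- The arm moves only by the tool carry_out, never from a script. Its arguments are lists of equal length, an entry for each row: "delta_pos": the shift along the tool's x, y, z scaled (see below), a list of three; "turn": the turn, a rotation vector about the tool's x, y, z scaled (see below), a list of three; "claw": the closure, from -1 (fully open) to 1 (shut). A call has 1 to 12 rows; each row is the pose to reach, as a shift and turn from the pose commanded when the call began, along the tool's axes at that moment; what a row does not reach only later rows make up. The controller multiplies each number of a shift by 400 mm and each number of a turn by 30 degrees. A row lasts 1/10 s, in which the tool goes at most 50 mm and 8.59 degrees, less where a joint would pass 70% of its speed; a pose out of reach is approached as far as the arm can. A call with a number of a shift or a turn outside -1 to 1 is refused whole. A call with a gripper value outside its range is refused whole. The fingers move at their own pace and stop on an object; "force" is the grip in N (left out, the last holds). Time passes only in rows, so rows that repeat a pose let the fingers close. It gives the time, the measured TCP pose, the force, the opening and the grip force at its end, in the units of the state.
- manip.get_state(): the state, without advancing time (a new reading comes with each control period).
- manip.get_image(name): name is "side" or "top"; returns a dict with "image" (420x560x3 uint8, red, green, blue), "z_map" (420x560 float32, m along the optical axis (not along the pixel's ray), 0 where there is no reading), "fx", "fy", "cx", "cy" (pixels), "world_to_cam" (4x4, takes a point from world to camera coordinates). Camera axes: x right, y down, z forward; pixel columns grow to the right and rows downward; lengths in m; the calibration is good to about 2 mm. A picture is of the moment at which its call begins.
- manip.sign_off(): hands the job in; it is judged then, once.
Trained networks look in the newest picture that a camera, given by its name, has taken for a name from the list of things; names that differ only in an ending like _2 or _b are one class to them, and where a whole thing is asked for, a point or a joint stands for the part that bears it (a point fixed in the world has none). Each returns a list of dicts, best first, with "score" (0 to 1); they miss things now and then, are a little off and sometimes report something else, mostly with a low value. They report only what shows in the picture. A call takes as long as a camera call. They do not tell look-alikes from the thing itself.
- manip.spot_in(camera, query): "point" ([x, y, z] in m, in world coordinates, good to about 4 mm: the middle of the surface that is visible of it).
- manip.place_of(camera, query): "point" ([x, y, z] in m, in world coordinates, good to about 4 mm: a listed point, or the origin of a listed thing).
The state is a dict: "clock": time; "qpos": joint angles; "qd": joint speeds; "effort": joint torques, N m; "position": TCP position; "ee_rot": TCP orientation; "contact_force": force on the tool from outside, world axes, zero at the start; "moment": the same for the moment, N m; "width": finger opening in m; "gripper_force": force on a finger pad.
Only numpy, scipy, OpenCV 4.12 (cv2) and the standard library are available. Lean on these libraries where they do the work, as an engineer would, in place of code of your own. Each camera call takes 0.05 s, during which the arm holds its last target. There are 200 camera calls.

### The job

The left end of the thin walnut blank on the raised bench hook is to be filed round. With the fingertips, push the blank flat against the fence and along it until the left end overhangs the left-hand end of the bed by about 25 mm, up to the pencil line squared across it; never lift it off the bed or tip it, and leave the file, the try square and the ear defenders where they are. Finish while holding it there: the program ends with the fingertips still pressing the blank down firmly on the bed, ready for the file.

Things in the scene. Friction and masses are not known exactly. Their poses are not given: they have to be found in the camera images.
- stand: Raised bench hook, fixed to the bench: a plywood bed 240 mm (x) by 300 mm (y), 18 mm thick, on two wooden runners that two steel holdfasts clamp to the bench behind the fence (they rise to 96 mm above the bench). Top of the bed 60 mm above the bench. Origin at bench height under the bed's centre; x points across the bed to the fence (away from the robot), y along the fence to the left-hand end of the bed (the robot's left), z up. Turned at most 0.2 rad about z.
- fence: Straight red-brown wooden fence along the far side of the bed: 20 mm thick, 300 mm long, as long as the bed and level with both its ends, standing 22 mm above the bed, fixed. Origin at the centre of its underside, at the height of the bed's top; axes as the stand's. The face that the blank is pushed against lies 10 mm from the origin towards the robot (-x).
- bed_end (a point): Point on top of the left-hand end of the bed, where the bed's end edge meets the foot of the fence's face; axes as the stand's: y points out over the end, z up.
- blank: Thin flat walnut blank, 100 mm (x) by 180 mm (y) by 8 mm, about 95 g, lying loose on the bed, at first askew (at most 0.2 rad) and off the fence, wholly on the bed. Origin at the centre of its underside; y points along its length to the end that is to overhang. A thin pale pencil line runs square across its top 25 mm from that end, with two arcs at the corners. It slides on the bed under a push of less than 2 N.
- blank_end (a point): Middle of the lower edge of the blank's left end, the end that is to overhang (90 mm from the blank's origin along its y).
- file: Bystander: flat steel file with a turned wooden handle, 335 mm long, lying on the bench to the left of the bench hook, 27 mm high. Origin under the blade's handle end; blade towards +x.
- square: Bystander: try square, dark wooden stock 120 mm long and 16 mm high with a thin steel blade, lying flat on the bench to the right. Origin at bench height between stock and blade.
- muffs: Bystander: black ear defenders lying on the bench to the right, about 180 by 130 mm and 80 mm high. Origin at bench height between the cups; the headband points to +x.
Things that resemble listed ones, but are neither listed nor needed, are in the scene too. What is shaped like the blank but green or turquoise is not meant.

How it is judged:
At the end, for the whole second after the job is handed in: The blank lies flat on the bed with its long edge against the fence (within 4 mm and 0.05 rad), its left end overhangs the bed's left-hand end by 17 to 33 mm, and the fingertips hold it down at rest: more than 1.5 N between fingers and blank and more than 2 N between blank and bed (y of blank_end in the frame of bed_end between 0.017 and 0.033 m and x of blank in the frame of bed_end above -0.054 m and angle between the y axis of blank and the y axis of stand, either way round below 0.05 rad and z of blank in the frame of bed_end below 0.003 m and angle between blank's own z axis and vertical below 0.03 rad and contact force between the fingers and blank above 1.5 N and contact force between blank and stand above 2 N and linear speed of blank below 0.01 m/s); the arm keeps its last pose, push and grip.
It fails at once if the blank is lifted off the bed, carried or dropped (z of blank in the frame of bed_end above 0.008 m or z of blank in the frame of bed_end below -0.008 m).
It fails at once if the blank is tipped (angle between blank's own z axis and vertical above 0.12 rad).
It fails at once if the file is disturbed (moved more than 20 mm) (distance of file from where it was at the start of the episode above 0.02 m).
It fails at once if the try square is disturbed (moved more than 20 mm) (distance of square from where it was at the start of the episode above 0.02 m).
It fails at once if the pair of ear defenders is disturbed (moved more than 20 mm) (distance of muffs from where it was at the start of the episode above 0.02 m).
It also fails if it takes over 51 s, if anything falls off the work surface, if the arm or the gripper's body presses on something with over 40 N, if the wrist force passes 120 N, or if a joint passes its speed limit or range.

## Working session

There is one attempt and no reset: what is moved stays moved. The work goes in short steps, Python scripts to look and compute and a tool call to move; the robot and the scene stay as the last step left them, time stands still between calls to the robot, and variables do not carry over. Pictures are saved under pics/ and viewed, at most 10 in all, crops included, and the job is handed in when it is done.

Besides the shell and the picture viewer there is one more tool, called after "Emit:" as name(argument=value, ...) on one line, values as JSON. carry_out: Moves the arm, as the interface text tells. Shifts and turns lie within -1 to 1; 1 stands for 400 mm of shift or 30 degrees of turn. Its arguments: {"type":"object","properties":{"delta_pos":{"type":"array","items":{"type":"array","items":{"type":"number","minimum":-1,"maximum":1}}},"turn":{"type":"array","items":{"type":"array","items":{"type":"number","minimum":-1,"maximum":1}}},"claw":{"type":"array","items":{"type":"number"}},"force":{"type":"number"}},"required":["delta_pos","turn","claw"]}

```bash
mkdir -p pics; ls; cat > h.py <<'E'
import numpy as np, cv2
from rig import manip
def shot(name, fn=None):
    d=manip.get_image(name)
    if fn: cv2.imwrite('pics/'+fn, d['image'][:,:,::-1])
    return d
def world(d,u,v,z=None):
    """pixel -> world, by depth, or on plane z"""
    T=np.linalg.inv(d['world_to_cam']); r=np.array([(u-d['cx'])/d['fx'],(v-d['cy'])/d['fy'],1.])
    if z is None: s=d['z_map'][int(round(v)),int(round(u))]
    else: s=(z-T[2,3])/(T[:3,:3]@r)[2]
    return T[:3,:3]@(r*s)+T[:3,3]
def pix(d,p):
    c=d['world_to_cam']@np.append(p,1); return np.array([c[0]/c[2]*d['fx']+d['cx'],c[1]/c[2]*d['fy']+d['cy']])
E
python3 - <<'E'
from h import *
t=shot('top','top0.png'); s=shot('side','side0.png')
for c,d in(('top',t),('side',s)):
    for q in('stand','fence','bed_end','blank','blank_end','file','square','muffs'):
        for r in manip.place_of(c,q)[:3]: print(c,q,round(r['score'],2),np.round(r['point'],3),pix(d,r['point']).round())
st=manip.get_state();print(st['clock'],st['position'],st['ee_rot'],st['width'],st['contact_force'])
E
```

```text
pics
top fence 0.64 [0.635 0.039 0.06 ] [251. 139.]
top fence 0.48 [0.533 0.158 0.062] [200. 180.]
top bed_end 0.89 [0.633 0.189 0.062] [188. 138.]
top blank 0.92 [0.516 0.07  0.06 ] [238. 188.]
top blank 0.88 [0.284 0.24  0.004] [170. 281.]
top blank 0.79 [ 0.359 -0.203  0.001] [345. 252.]
top blank_end 0.95 [0.204 0.281 0.003] [153. 312.]
top blank_end 0.65 [0.528 0.155 0.062] [202. 182.]
top blank_end 0.62 [ 0.372 -0.297 -0.   ] [381. 247.]
top file 0.95 [0.557 0.399 0.001] [109. 172.]
top square 0.98 [ 0.352 -0.418 -0.   ] [427. 255.]
top muffs 0.82 [ 0.627 -0.439  0.003] [436. 150.]
side stand 0.81 [0.519 0.05  0.003] [269. 227.]
side fence 0.77 [0.629 0.041 0.063] [231. 204.]
side bed_end 0.67 [0.632 0.19  0.058] [215. 245.]
side blank 0.87 [ 0.366 -0.21   0.   ] [334. 175.]
side blank 0.63 [ 0.279  0.242 -0.002] [347. 297.]
side blank 0.61 [0.508 0.067 0.065] [271. 216.]
side blank_end 0.95 [0.532 0.158 0.06 ] [255. 241.]
side blank_end 0.81 [ 0.373 -0.296 -0.   ] [335. 158.]
side blank_end 0.61 [0.204 0.281 0.003] [376. 313.]
side file 0.7 [0.549 0.401 0.001] [225. 333.]
side square 0.68 [ 0.348 -0.414 -0.002] [346. 138.]
side muffs 0.89 [ 0.632 -0.432 -0.002] [267. 126.]
0.9 [ 0.14158388 -0.557329    0.23133805] [ 5.47103413e-05  9.92271324e-01  1.24087133e-01 -3.84406947e-06] 0.08515941296335242 [0.33440058 0.6502678  0.50434903]
```

View pics/top0.png

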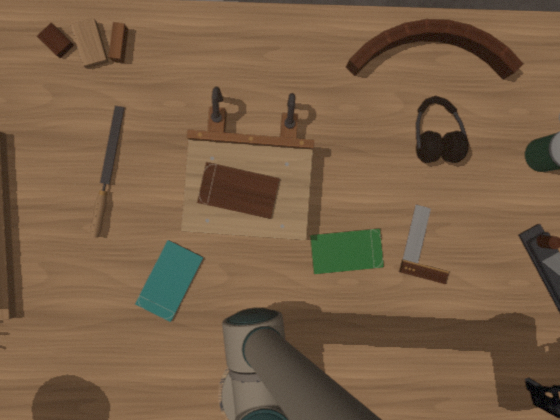

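View pics/side0.png

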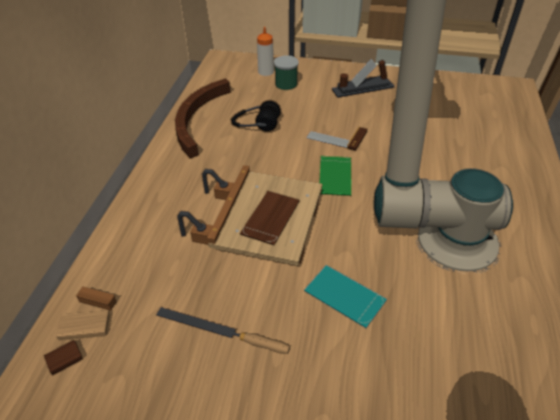

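The top view shows three blank-shaped things: walnut at (238,190) on the bed, turquoise at (170,281) and green at (347,251) on the bench. The walnut one fits, being brown, on the bed and with its pencil line at the left end (208,183). I'll confirm it in a crop and measure it.

```bash
cat >> h.py <<'E'
def blankpose(d,z=0.068,show=False):
    """centre, angle of blank y-axis from world y (rad), size from the dark brown pixels on the bed"""
    H=cv2.cvtColor(d['image'],cv2.COLOR_RGB2GRAY); 
    # bed region: pixels whose world xy on plane is in the bed's front area
    m=(H<75).astype(np.uint8)
    roi=np.zeros_like(m); P=[pix(d,p) for p in ([.615,.235,z],[.615,-.09,z],[.41,-.09,z],[.41,.235,z])]
    cv2.fillPoly(roi,[np.int32(P)],1); m*=roi
    m=cv2.morphologyEx(m,cv2.MORPH_CLOSE,np.ones((7,7)))
    c=max(cv2.findContours(m,0,2)[0],key=cv2.contourArea)[:,0,:]
    w=np.array([world(d,u,v,z)[:2] for u,v in c],np.float32)
    return cv2.minAreaRect(w), cv2.boxPoints(cv2.minAreaRect(w)), c
E
python3 - <<'E'
from h import *
t=shot('top'); s=shot('side')
for n,d in(('top',t),('side',s)):
    r,b,c=blankpose(d); print(n,r,b.round(4).tolist(),len(c))
for q in [(238,190),(222,180),(262,200)]: print('blank top',world(t,*q).round(4))
for q in [(191,220),(300,230),(300,160)]: print('bed',world(t,*q).round(4))
for q in [(200,135),(250,139),(305,144)]: print('fence top',world(t,*q).round(4))
a=cv2.resize(t['image'][75:250,165:325],None,fx=3.4,fy=3.4,interpolation=cv2.INTER_CUBIC)
cv2.imwrite('pics/crop.png',a[:,:,::-1])
E
```

```text
top ((0.5091678500175476, 0.06690990924835205), (0.17987670004367828, 0.09844285994768143), 78.34095001220703) [[0.44279998540878296, -0.01119999960064888], [0.5392000079154968, -0.031099999323487282], [0.5755000114440918, 0.14499999582767487], [0.47909998893737793, 0.164900004863739]] 99
side ((0.5097447037696838, 0.0710086077451706), (0.17951174080371857, 0.09755920618772507), 78.23365783691406) [[0.44369998574256897, -0.006899999920278788], [0.5392000079154968, -0.026799999177455902], [0.5758000016212463, 0.14890000224113464], [0.48030000925064087, 0.1687999963760376]] 104
blank top [0.5101 0.0682 0.0672]
blank top [0.5335 0.1067 0.065 ]
blank top [0.4869 0.0107 0.0689]
bed [0.4372 0.1797 0.0586]
bed [ 0.4162 -0.082   0.0561]
bed [ 0.5855 -0.0798  0.0591]
fence top [0.6369 0.1579 0.0813]
fence top [0.6296 0.0407 0.0817]
fence top [ 0.6206 -0.0894  0.0797]
```

View pics/crop.png

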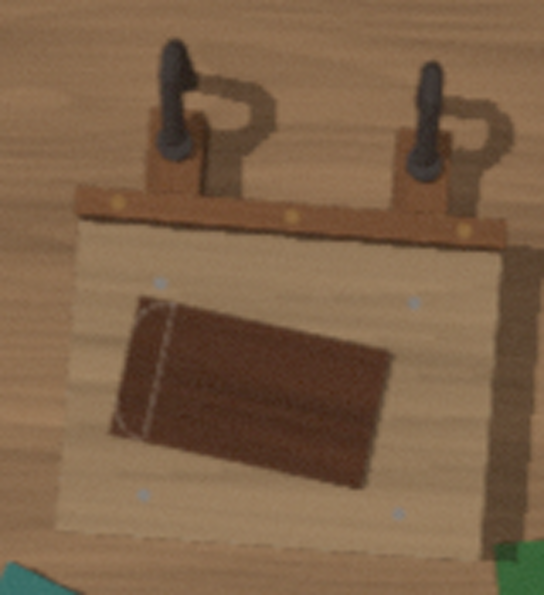

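The crop confirms the walnut blank: pale line and arcs at its left end (crop x≈160), bed clear around it, fence above. Next I'll fit the stand frame and find the moves.

```bash
python3 - <<'E'
from h import *
t=shot('top')
f=lambda u,v,z: world(t,165+u/3.4-.35,75+v/3.4-.35,z)[:2].round(4)
for n,u,v,z in(('fenceL far',78,185,.082),('fenceL near',78,217,.082),('fenceR near',506,247,.082),('fenceR far',506,220,.082),('bed nearL',57,527,.06),('bed nearR',481,559,.06),('bed farL',78,223,.06),('bed farR',501,252,.06)): print(n,f(u,v,z))
be=np.array([.633,.1895]); y=-.066; ex=np.array([np.cos(y),np.sin(y)]); ey=np.array([-ex[1],ex[0]])
st=manip.get_state(); p=st['position'][:2]
w,x,yy,z=st['ee_rot']; a=2*np.arctan2(yy,x); tx=np.array([np.cos(a),np.sin(a)]); ty=np.array([np.sin(a),-np.cos(a)])
q=be-.202*ex-.128*ey
print('goal',q,'units',(q-p)@tx/.4,(q-p)@ty/.4,'turn',np.degrees(a-y)/30)
E
```

```text
fenceL far [0.6501 0.1868]
fenceL near [0.628  0.1865]
fenceR near [ 0.6127 -0.1093]
fenceR far [ 0.6315 -0.1091]
bed nearL [0.414  0.2018]
bed nearR [ 0.3947 -0.0966]
bed farL [0.6282 0.1908]
bed farR [ 0.6131 -0.1086]
goal [0.42299793 0.07510101] units 1.071208752679249 -1.359134765722166 turn 0.601189148561509
```

Emit:
carry_out(delta_pos=[[0.53,-0.68,0],[0.53,-0.68,0],[0.53,-0.68,0],[0.53,-0.68,0],[0.53,-0.68,0],[0.53,-0.68,0],[0.53,-0.68,0],[0.53,-0.68,0],[0.53,-0.68,0]], turn=[[0,0,0.58],[0,0,0.58],[0,0,0.58],[0,0,0.58],[0,0,0.58],[0,0,0.58],[0,0,0.58],[0,0,0.58],[0,0,0.58]], claw=[-1,-1,-1,-1,-1,-1,-1,-1,-1], force=20)

```text
clock: 1.95
position: [0.2804, -0.241, 0.2317]
ee_rot: [0.001, 1.0, -0.026, 0.0]
contact_force: [-0.7, -0.3, 0.3]
width: 0.0854
gripper_force: 0.0
```

```bash
cat >> h.py <<'E'
BE=np.array([.630,.189]); YAW=-.055
EX=np.array([np.cos(YAW),np.sin(YAW)]); EY=np.array([-EX[1],EX[0]])
def S(p): d=np.asarray(p)[:2]-BE; return np.array([d@EX,d@EY])
def go(sx,sy,z):
    st=manip.get_state(); p=st['position']
    w,x,y,_=st['ee_rot']; a=2*np.arctan2(y,x)
    q=BE+sx*EX+sy*EY-p[:2]
    print('stand xy',S(p).round(4),'z',p[2].round(4),'a',a.round(3),'t',st['clock'],'F',np.round(st['contact_force'],1),'w',st['width'])
    print('units',np.round([q@[np.cos(a),np.sin(a)]/.4,q@[np.sin(a),-np.cos(a)]/.4,(p[2]-z)/.4],4))
E
python3 -c "
from h import *
go(-.202,-.128,.11)"
```

```text
stand xy [-0.3254 -0.4486] z 0.2317 a -0.052 t 1.95 F [-0.7 -0.3  0.3] w 0.08539310691629438
units [ 0.3111 -0.8004  0.3042]
```

Emit:
carry_out(delta_pos=[[0.31,-0.8,0],[0.31,-0.8,0],[0.31,-0.8,0],[0.31,-0.8,0],[0.31,-0.8,0],[0.31,-0.8,0],[0.31,-0.8,0],[0.31,-0.8,0.2],[0.31,-0.8,0.3],[0.31,-0.8,0.38],[0.31,-0.8,0.4],[0.31,-0.8,0.4]], turn=[[0,0,0],[0,0,0],[0,0,0],[0,0,0],[0,0,0],[0,0,0],[0,0,0],[0,0,0],[0,0,0],[0,0,0],[0,0,0],[0,0,0]], claw=[-1,-1,-1,-1,-1,-1,-1,-1,-1,-1,-1,-1])

```text
clock: 3.15
position: [0.4212, 0.0701, 0.0702]
ee_rot: [0.0, 1.0, -0.028, -0.002]
contact_force: [0.1, -0.8, 0.1]
width: 0.0854
gripper_force: 0.0
```

```bash
python3 -c "
from h import *
go(-.202,-.128,.051)
shot('side','s1.png'); t=shot('top','t1.png')
a=np.vstack([cv2.resize(cv2.imread('pics/s1.png')[130:290,180:380],None,fx=2,fy=1.85),cv2.resize(cv2.imread('pics/t1.png')[110:270,150:350],None,fx=2,fy=1.85)]);cv2.imwrite('pics/c1.png',a)"
```

```text
stand xy [-0.2019 -0.1302] z 0.0702 a -0.057 t 3.15 F [ 0.1 -0.8  0.1] w 0.08542313569383302
units [-0.0002 -0.0055  0.048 ]
```

View pics/c1.png

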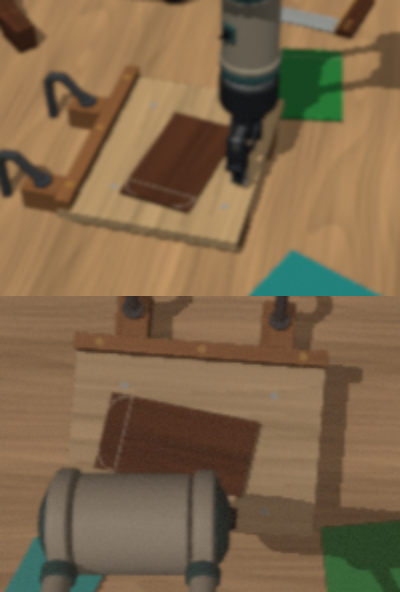

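The fingers stand above the bed just on the robot's side of the blank, which hasn't moved. I'll lower in small steps to find the bed.

Emit:
carry_out(delta_pos=[[0,0,0.02],[0,0,0.035],[0,0,0.045],[0,0,0.045],[0,0,0.045]], turn=[[0,0,0],[0,0,0],[0,0,0],[0,0,0],[0,0,0]], claw=[-1,-1,-1,-1,-1])

```text
clock: 3.75
position: [0.4215, 0.0712, 0.0534]
ee_rot: [0.0, 1.0, -0.027, 0.0]
contact_force: [0.3, -0.9, -0.6]
width: 0.0856
gripper_force: 0.0
```

Emit:
carry_out(delta_pos=[[0,0,0.004],[0,0,0.0075],[0,0,0.0075]], turn=[[0,0,0],[0,0,0],[0,0,0]], claw=[-1,-1,-1])

```text
clock: 4.05
position: [0.4213, 0.0712, 0.0501]
ee_rot: [0.0, 1.0, -0.027, -0.0]
contact_force: [-0.4, -0.0, 0.2]
width: 0.0855
gripper_force: 0.0
```

Emit:
carry_out(delta_pos=[[0.02,0,0],[0.04,0,0],[0.06,0,0],[0.08,0,0],[0.1,0,0],[0.12,0,0],[0.135,0,0],[0.15,0,0],[0.165,0,0],[0.18,0,0],[0.19,0,0],[0.19,0,0]], turn=[[0,0,0],[0,0,0],[0,0,0],[0,0,0],[0,0,0],[0,0,0],[0,0,0],[0,0,0],[0,0,0],[0,0,0],[0,0,0],[0,0,0]], claw=[-1,-1,-1,-1,-1,-1,-1,-1,-1,-1,-1,-1])

```text
clock: 5.25
position: [0.4982, 0.067, 0.0503]
ee_rot: [0.0, 1.0, -0.027, 0.0]
contact_force: [0.4, 0.8, 0.2]
width: 0.0854
gripper_force: 0.0
```

```bash
python3 -c "
from h import *
go(-.111,-.128,.05)
s=shot('side','s2.png'); t=shot('top','t2.png')
for d in (s,t):
  r,b,c=blankpose(d);print(r,[S(x).round(4).tolist() for x in b])
a=np.vstack([cv2.resize(cv2.imread('pics/s2.png')[130:290,180:380],None,fx=2,fy=1.85),cv2.resize(cv2.imread('pics/t2.png')[110:270,150:350],None,fx=2,fy=1.85)]);cv2.imwrite('pics/c2.png',a)"
```

```text
stand xy [-0.1249 -0.1291] z 0.0503 a -0.055 t 5.25 F [0.4 0.8 0.2] w 0.08539013846776622
units [ 0.0347 -0.0027  0.0008]
((0.5449174046516418, 0.03528366982936859), (0.26100480556488037, 0.11923632025718689), 86.75930786132812) [[-0.1363, -0.2886], [-0.0171, -0.2888], [-0.0167, -0.0278], [-0.1359, -0.0276]]
((0.514079749584198, 0.09102176129817963), (0.24760547280311584, 0.2064201980829239), 89.85123443603516) [[-0.2069, -0.2332], [-0.0008, -0.2224], [-0.0138, 0.0248], [-0.2199, 0.014]]
```

View pics/c2.png

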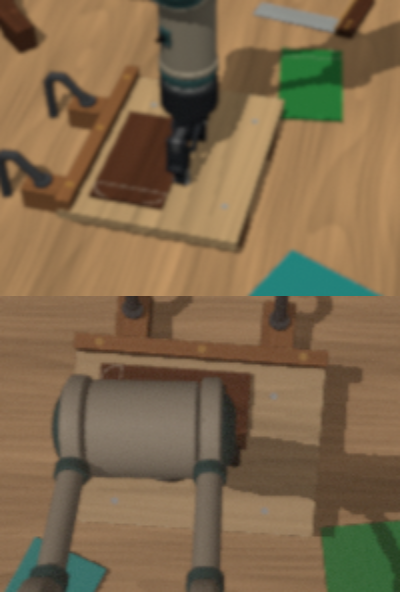

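The blank is now parallel to the fence, about 15 mm off it, and still flat. I'll push on gently.

Emit:
carry_out(delta_pos=[[0.01,0,0],[0.02,0,0],[0.027,0,0],[0.032,0,0],[0.036,0,0],[0.036,0,0]], turn=[[0,0,0],[0,0,0],[0,0,0],[0,0,0],[0,0,0],[0,0,0]], claw=[-1,-1,-1,-1,-1,-1])

```text
clock: 5.95
position: [0.5118, 0.0663, 0.0502]
ee_rot: [0.0, 1.0, -0.027, -0.0]
contact_force: [-0.2, 0.7, 1.3]
width: 0.0855
gripper_force: 0.1
```

Emit:
carry_out(delta_pos=[[0.004,0,0],[0.008,0,0],[0.01,0,0],[0.01,0,0]], turn=[[0,0,0],[0,0,0],[0,0,0],[0,0,0]], claw=[-1,-1,-1,-1])

```text
clock: 6.35
position: [0.5121, 0.0663, 0.0498]
ee_rot: [-0.0, 1.0, -0.028, -0.004]
contact_force: [-7.1, 1.5, 4.2]
width: 0.0854
gripper_force: 3.5
```

Seated on the fence: 7 N reaction, at the expected x. Now I'll back off, rise, shut the fingers and move round to the right end.

Emit:
carry_out(delta_pos=[[-0.03,0,0],[-0.03,0,0],[-0.03,0,-0.1],[0,0.1,-0.125],[0.1,0.2,-0.125],[0.15,0.32,-0.125],[0.15,0.32,-0.125],[0.15,0.32,-0.125],[0.15,0.32,-0.125],[0.15,0.32,-0.125],[0.15,0.32,-0.125]], turn=[[0,0,0],[0,0,0],[0,0,0],[0,0,0],[0,0,0],[0,0,0],[0,0,0],[0,0,0],[0,0,0],[0,0,0],[0,0,0]], claw=[-1,-1,-1,1,1,1,1,1,1,1,1])

```text
clock: 7.45
position: [0.5679, -0.0637, 0.1003]
ee_rot: [-0.0, 1.0, -0.027, -0.0]
contact_force: [0.3, -0.3, 0.6]
width: 0.0001
gripper_force: 0.0
```

```bash
python3 -c "
from h import *
go(-.05,-.257,.064)
s=shot('side','s3.png'); t=shot('top','t3.png')
for d,n in ((s,'side'),(t,'top')):
  for r in manip.place_of(n,'blank_end')+manip.place_of(n,'blank'): print(n,r['score'],S(r['point']),r['point'][2])
a=np.vstack([cv2.resize(cv2.imread('pics/s3.png')[130:290,180:380],None,fx=2,fy=1.85),cv2.resize(cv2.imread('pics/t3.png')[110:270,150:350],None,fx=2,fy=1.85)]);cv2.imwrite('pics/c3.png',a)"
```

```text
stand xy [-0.0481 -0.2557] z 0.1003 a -0.053 t 7.45 F [ 0.3 -0.3  0.6] w 0.00014367196670635177
units [-0.0048  0.0032  0.0908]
side 0.87 [-0.22908508 -0.4995487 ] -0.0007
side 0.65 [-0.4309693   0.06580815] 0.001
side 0.63 [-0.04360163 -0.02663716] 0.06
side 0.8 [-0.05386592 -0.12034311] 0.0595
side 0.73 [-0.2433506  -0.40779417] -0.0002
side 0.58 [-0.35199129  0.03199862] 0.0026
side 0.5 [-0.04631953 -0.02638619] 0.0612
top 0.8 [-0.23188174 -0.5015054 ] 0.0009
top 0.75 [-0.42936812  0.0731072 ] 0.0009
top 0.94 [-0.24631398 -0.41036095] 0.0004
top 0.9 [-0.04661364 -0.11563732] 0.061
top 0.64 [-0.3515855   0.03372354] 0.002
```

View pics/c3.png

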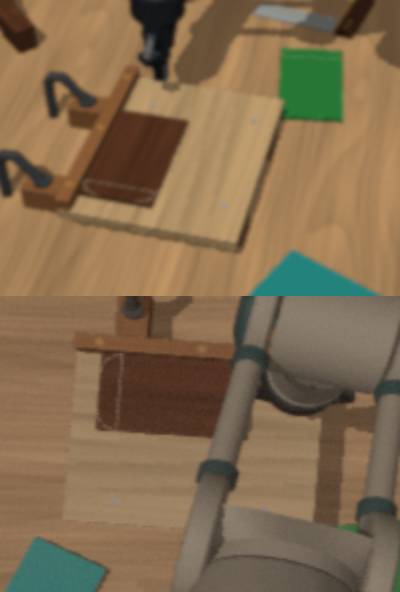

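The blank lies flush against the fence, with its left end about 27 mm inside the bed's end and the shut fingers off its right end. Lower and push along, about 75 mm at first.

Emit:
carry_out(delta_pos=[[-0.004,0,0.05],[-0.004,0,0.08],[-0.004,0,0.09],[-0.004,0,0.09]], turn=[[0,0,0],[0,0,0],[0,0,0],[0,0,0]], claw=[1,1,1,1])

```text
clock: 8.15
position: [0.5665, -0.0649, 0.0635]
ee_rot: [-0.0, 1.0, -0.027, -0.001]
contact_force: [0.0, 0.9, 0.7]
width: -0.0003
gripper_force: 0.0
```

Emit:
carry_out(delta_pos=[[0,-0.02,0],[0,-0.04,0],[0,-0.06,0],[0,-0.08,0],[0,-0.095,0],[0,-0.11,0],[0,-0.125,0],[0,-0.14,0],[0,-0.155,0],[0,-0.17,0],[0,-0.18,0],[0,-0.18,0]], turn=[[0,0,0],[0,0,0],[0,0,0],[0,0,0],[0,0,0],[0,0,0],[0,0,0],[0,0,0],[0,0,0],[0,0,0],[0,0,0],[0,0,0]], claw=[1,1,1,1,1,1,1,1,1,1,1,1])

```text
clock: 9.35
position: [0.5709, 0.0075, 0.0642]
ee_rot: [-0.0, 1.0, -0.027, -0.0]
contact_force: [-0.8, -0.3, -0.5]
width: 0.0
gripper_force: 0.0
```

```bash
python3 -c "
from h import *
go(-.05,-.17,.064)
s=shot('side','s4.png'); t=shot('top','t4.png')
for d,n in ((s,'side'),(t,'top')):
  for r in manip.place_of(n,'blank_end')+manip.place_of(n,'blank'): 
    if r['point'][2]>.03: print(n,r['score'],S(r['point']),r['point'][2])
a=np.vstack([cv2.resize(cv2.imread('pics/s4.png')[130:290,180:380],None,fx=2,fy=1.85),cv2.resize(cv2.imread('pics/t4.png')[110:270,150:350],None,fx=2,fy=1.85)]);cv2.imwrite('pics/c4.png',a)"
```

```text
stand xy [-0.049  -0.1844] z 0.0642 a -0.054 t 9.35 F [-0.8 -0.3 -0.5] w 3.610939373614948e-05
units [-0.0024 -0.0361  0.0006]
side 0.76 [-0.04765176  0.00508817] 0.0598
side 0.84 [-0.0531444  -0.08615174] 0.0619
top 0.89 [-0.05048321  0.00012501] 0.0616
top 0.55 [-0.05008297 -0.08718501] 0.061
```

View pics/c4.png

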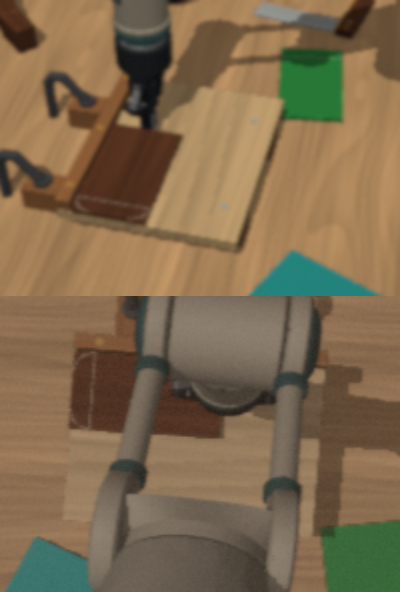

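The blank's end is level with the bed's end (crop ≈(72,380)), still flush. I'll push 22 mm further, to the pencil line.

Emit:
carry_out(delta_pos=[[0,-0.015,0],[0,-0.03,0],[0,-0.042,0],[0,-0.052,0],[0,-0.057,0],[0,-0.057,0]], turn=[[0,0,0],[0,0,0],[0,0,0],[0,0,0],[0,0,0],[0,0,0]], claw=[1,1,1,1,1,1])

```text
clock: 10.25
position: [0.5722, 0.0301, 0.0643]
ee_rot: [-0.0, 1.0, -0.027, 0.0]
contact_force: [-0.4, -0.7, -0.2]
width: 0.0001
gripper_force: 0.0
```

```bash
python3 -c "
from h import *
go(-.05,-.162,.064)
s=shot('side','s5.png'); t=shot('top','t5.png')
for d,n in ((s,'side'),(t,'top')):
  for r in manip.place_of(n,'blank_end')+manip.place_of(n,'blank'): 
    if r['point'][2]>.03: print(n,r['score'],S(r['point']),r['point'][2])
a=np.vstack([cv2.resize(cv2.imread('pics/s5.png')[170:270,190:330],None,fx=4,fy=2.9),cv2.resize(cv2.imread('pics/t5.png')[120:220,160:300],None,fx=4,fy=2.9)]);cv2.imwrite('pics/c5.png',a)"
```

```text
stand xy [-0.049  -0.1618] z 0.0643 a -0.054 t 10.25 F [-0.4 -0.7 -0.2] w 5.6343705722210616e-05
units [-0.0026  0.0005  0.0008]
side 0.55 [-0.04617803  0.02379747] 0.0592
side 0.63 [-0.05352292 -0.0665429 ] 0.0626
top 0.65 [-0.05054849  0.02495898] 0.062
top 0.78 [-0.04905081 -0.06409335] 0.0632
```

View pics/c5.png

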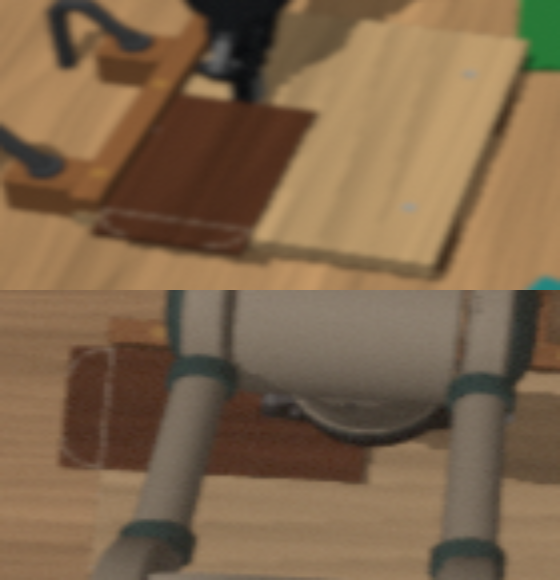

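The pencil line sits over the bed's end, so the overhang is about 25 mm. Next comes one short two-finger push to seat the blank on the fence again before pressing down.

Emit:
carry_out(delta_pos=[[0,0.02,0],[0,0.02,-0.06],[0,0.02,-0.1],[-0.12,-0.05,-0.1],[-0.225,-0.2,-0.1],[-0.225,-0.24,-0.1],[-0.225,-0.24,-0.1],[-0.225,-0.24,-0.1],[-0.225,-0.24,-0.03],[-0.225,-0.24,0.02],[-0.225,-0.24,0.034],[-0.225,-0.24,0.034]], turn=[[0,0,0],[0,0,0],[0,0,0],[0,0,0],[0,0,0],[0,0,0],[0,0,0],[0,0,0],[0,0,0],[0,0,0],[0,0,0],[0,0,0]], claw=[1,1,1,-1,-1,-1,-1,-1,-1,-1,-1,-1])

```text
clock: 11.75
position: [0.4878, 0.1293, 0.0499]
ee_rot: [0.0, 1.0, -0.028, -0.001]
contact_force: [0.1, -0.4, 0.4]
width: 0.0851
gripper_force: 0.0
```

Emit:
carry_out(delta_pos=[[0.015,0,0],[0.03,0,0],[0.045,0,0],[0.055,0,0],[0.065,0,0],[0.072,0,0],[0.077,0,0],[0.077,0,0]], turn=[[0,0,0],[0,0,0],[0,0,0],[0,0,0],[0,0,0],[0,0,0],[0,0,0],[0,0,0]], claw=[-1,-1,-1,-1,-1,-1,-1,-1])

```text
clock: 12.55
position: [0.516, 0.1289, 0.0503]
ee_rot: [0.0, 1.0, -0.028, -0.003]
contact_force: [-3.9, 0.0, 4.2]
width: 0.0855
gripper_force: 2.3
```

Emit:
carry_out(delta_pos=[[-0.03,0,0],[-0.03,0,0],[-0.03,0,-0.1],[0,0.02,-0.15],[0.14,0.035,-0.15],[0.14,0.035,-0.15],[0.14,0.035,-0.15],[0.14,0.035,-0.15],[0.14,0.035,-0.15],[0.14,0.035,-0.1],[0.14,0.035,-0.06],[0.14,0.035,-0.06]], turn=[[0,0,0],[0,0,0],[0,0,0],[0,0,0],[0,0,0],[0,0,0],[0,0,0],[0,0,0],[0,0,0],[0,0,0],[0,0,0],[0,0,0]], claw=[-1,-1,-1,1,1,1,1,1,1,1,1,1])

```text
clock: 13.75
position: [0.5704, 0.1118, 0.0726]
ee_rot: [0.0, 1.0, -0.027, -0.003]
contact_force: [-0.8, 0.1, 0.2]
width: 0.0004
gripper_force: 0.0
```

Emit:
carry_out(delta_pos=[[0,0,0.005],[0,0,0.01],[0,0,0.015],[0,0,0.02],[0,0,0.022],[0,0,0.022]], turn=[[0,0,0],[0,0,0],[0,0,0],[0,0,0],[0,0,0],[0,0,0]], claw=[1,1,1,1,1,1])

```text
clock: 14.35
position: [0.5739, 0.1118, 0.068]
ee_rot: [-0.0, 1.0, -0.027, 0.001]
contact_force: [-3.0, -1.1, 10.2]
width: -0.0001
gripper_force: 5.3
```

Pressing with 10 N and a slight push towards the fence. I'll check the result.

```bash
python3 -c "
from h import *
go(-.05,-.08,.068)
s=shot('side','s6.png'); t=shot('top','t6.png')
for d,n in ((s,'side'),(t,'top')):
  for r in manip.place_of(n,'blank_end')+manip.place_of(n,'blank')+manip.place_of(n,'bed_end'): 
    if r['point'][2]>.03: print(n,r['score'],S(r['point']),r['point'][2])
a=np.vstack([cv2.resize(cv2.imread('pics/s6.png')[170:270,190:330],None,fx=4,fy=2.9),cv2.resize(cv2.imread('pics/t6.png')[120:220,160:300],None,fx=4,fy=2.9)]);cv2.imwrite('pics/c6.png',a)
st=manip.get_state();print(st['contact_force'],st['gripper_force'],st['qd'])"
```

```text
stand xy [-0.0517 -0.0802] z 0.068 a -0.055 t 14.35 F [-3.  -1.1 10.2] w -6.49142030741625e-05
units [ 0.0043 -0.0004  0.0001]
side 0.69 [-0.04356187  0.03085196] 0.0597
side 0.9 [-0.05528721 -0.06724094] 0.0643
side 0.78 [0.00089314 0.00014932] 0.0572
top 0.88 [-0.04582261  0.02461825] 0.0623
top 0.68 [-0.05002641 -0.06274494] 0.0613
[-3.02851345 -0.01256954  9.63481732] 5.2519943709194195 [-0.00079878  0.00124505  0.00134464  0.00024061 -0.00168738  0.00043655]
```

View pics/c6.png

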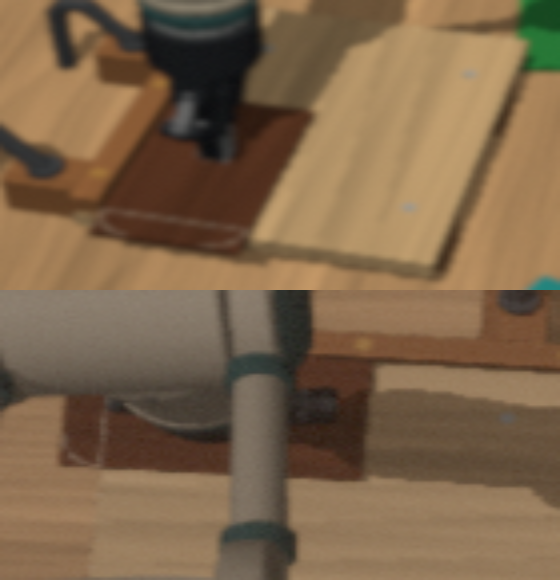

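The blank is flat and flush with the fence, the pencil line is at the bed's end (top crop x≈102), and the fingertips are pressing. Handing in.

```bash
python3 -c "
from rig import manip
print(manip.sign_off())"
```

```text
the job is handed in; nothing more can be done
None
```

I handed the job in at about 14.5 s: the blank is flush against the fence, overhangs the bed's end by about 25 mm with the pencil line over the edge, and is held down with about 10 N; no verdict came back.

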